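# Nest the empty accessory pots on the gaming desk

## Robot

A 6-joint arm with a two-finger parallel gripper is mounted at the origin on the work surface. World frame = base frame: x ahead of the robot, y to its left, z up, the work surface at z = 0. Lengths are in mm, angles in rad, forces in N, time in s.
With the tool pointing down it reaches from about 350 to 875 mm from the base axis. Payload 4.2 kg.
Tool frame: the origin (TCP) lies midway between the tips of the shut fingers; the grasp point (between the pads) lies 19 mm behind it (arm.tcp_to_grasp is the distance from the TCP to the grasp point, in mm); z points along the fingers, y is the line along which they close (so a half turn about z gives the same grasp; the last joint's range is limited). The gripper opens to 85 mm and grips with 20 to 120 N. Pads are 22 mm wide; open, the fingers measure 114 mm over their backs; the gripper's body (76 mm by 85 mm) begins 54 mm behind the grasp point. The pads swing forward as they close: fully open they stand 13 mm farther back than shut.
Start: joints at [-0.906, 0.385, 0.008, 0, -1.194, -0.259], TCP at [246.734, -574.214, 231.312] pointing down, gripper open.
Joint ranges: [-3.14, 3.14], [-1.21, 2.06], [-1.07, 1.41], [-3.16, 2.05], [-2.99, -0.16], [-3.1, 3.1]. Speed limits (rad/s): [2.79, 2.79, 3.14, 3.14, 3.14, 3.14].

## Interface

Orientations are given as a unit quaternion [x, y, z, w].
In Python, from bench import arm, get_image gives the robot as it stands.
- The arm moves only by the tool drive_tool, never from a script. Its argument "deltas" is a list of rows, each a list of 2 entries, a list of its own where there are three numbers: the shift along the tool's x, y, z in cm, then the turn, a rotation vector about the tool's x, y, z in degrees. In form: [[[x, y, z], [ax, ay, az]], ...]. A call has 1 to 12 rows; each row shifts and turns the commanded pose from where the row before left it, along the tool's axes as they then stand; what a row does not reach is not made up. A row lasts 1/10 s, in which the tool goes at most 50 mm and 8.59 degrees, less where a joint would pass 70% of its speed; a pose out of reach is approached as far as the arm can. A call with a gripper value outside its range is refused whole. "claw" is the finger opening in cm, from 0 to 8.54, set as the call begins (left out, the last holds). The fingers move at their own pace and stop on an object; the grip force is fixed at half the most. Time passes only in rows, so rows that do not move let the fingers close. It gives the time, the measured TCP pose, the force, the opening and the grip force at its end, in the units of the state.
- arm.read_state(): the state, without advancing time (a new reading comes with each control period).
- get_image(name): name is "scene" or "top" or "wrist"; returns a dict with "img" (384x512x3 uint8, red, green, blue), "fx", "fy", "cx", "cy" (pixels), "D" ([k1, k2, p1, p2, k3] as OpenCV has them; the pictures are not rectified), "eye" and "orientation" of the camera in the world; the wrist camera has in their place "mount" (4x4, takes a point from camera to tool coordinates, whose origin is the TCP and whose axes are the flange's). Camera axes: x right, y down, z forward; pixel columns grow to the right and rows downward; lengths in mm; the calibration is good to about 2 mm. A picture is of the moment at which its call begins: read the wrist's pose just before it. There is no depth.
- arm.job_done(): hands the job in; it is judged then, once.
The state is a dict: "clock": time; "joints": joint angles; "joint_vel": joint speeds; "joint_efforts": joint torques, N m; "position": TCP position; "ee_rot": TCP orientation; "contact_force": force on the tool from outside, world axes, zero at the start; "wrist_torque": the same for the moment, N m; "gripper_width": finger opening in mm; "grasp_force": force on a finger pad.
Only numpy, scipy, OpenCV 4.12 (cv2) and the standard library are available. Lean on these libraries where they do the work, as an engineer would, in place of code of your own. Each camera call takes 0.05 s, during which the arm holds its last target. There are 200 camera calls.

## Task

Tidy the three identical empty white pots into one upright nested stack: leave the pot on the round cork coaster where it is and nest the other two into it, in either order, one inside the next and fully home: one stands on the desk, the other leans in the sloping dock. Lower them in gently, neither dropping nor ramming them, leave the finished stack on the coaster, and do not push the other things on the desk about.

Things in the scene. Friction and masses are not known exactly. Their poses are not given: they have to be found in the camera images.
- pot_base: the pot on the coaster: white plastic pot, open on top, 85 high; origin at the centre of its underside, z axis up through its mouth. Tapered body, outer radius 19 at the foot, 27 at 51 up; from 51 to 85 a straight collar, outer radius 32 (grip here), inner 29. A pot nested in it rests its collar on this rim, origin 34 above this origin, with 2 to 3 play. 50 to 100 g
- pot_free: the pot standing upright on the desk, turned any way about its axis: same shape, sizes and axes as pot_base
- pot_tilt: the pot leaning in the dock: same shape, sizes and axes as pot_base; at the start its axis leans 32 to 36 degrees from vertical, mouth up and roughly towards the robot
- coaster: round cork coaster, radius 50, 5 thick, fixed to the desk; origin at the centre of its underside
- dock: sloping pot dock, fixed to the desk: metal foot plate 100 x 78 x 8, on it a grey block with a shallow round socket, outer radius 28, its axis leaning 32 degrees from vertical towards the dock's -x; socket wall 22 high along that axis, the pot is drawn out along it. Origin at desk height, z up
- dock_seat (a point): centre of the socket's floor, on which the pot's foot stands, 45 above the desk
- mouse: white computer mouse, about 110 x 60 x 36, loose; leave alone; origin under its middle
- case: grey earbud case 62 x 48 x 26, loose; leave alone; origin at the centre of its underside
- screwdriver: screwdriver 150 long lying flat, under 35 high, loose; leave alone; origin under its middle, along its x axis
- mug: blue mug, radius 41, 95 high, handle at its +y, loose; leave alone; origin at the centre of its underside
- can: plain drink can, radius 33, 115 high, loose; leave alone; origin at the centre of its underside
- controller: black game controller, about 110 x 150 x 48, loose; leave alone; origin under its middle
There are look-alikes about, which are no part of the job. Leave any pink or purple look-alike of the pot_base alone.

How it is judged:
By the outcome, as a careful person would: the job done as asked, in the order asked, and still so for the second after the job is handed in, with the robot touching nothing.
It also fails if it takes over 58 s, if anything falls off the work surface, if the arm or the gripper's body presses on something with over 40 N, if the wrist force passes 120 N, or if a joint passes its speed limit or range.

## Working session

There is one attempt and no reset: what is moved stays moved. The work goes in short steps, Python scripts to look and compute and a tool call to move; the robot and the scene stay as the last step left them, time stands still between calls to the robot, and variables do not carry over. Pictures are saved under pics/ and viewed, at most 10 in all, crops included, and the job is handed in when it is done.

Besides the shell and the picture viewer there is one more tool, called as name([rows], argument=value, ...), one row to a line, values as JSON. drive_tool: Moves the arm, as the interface text tells. Its arguments: {"type":"object","properties":{"deltas":{"type":"array"},"claw":{"type":"number"}},"required":["deltas"]}

```bash
mkdir -p pics; ls; python3 - <<'E'
from bench import arm,get_image
import cv2,pickle,numpy as np
for n in("scene","top"):
    d=get_image(n);cv2.imwrite(f"pics/{n}0.png",d["img"][:,:,::-1]);pickle.dump(d,open(f"{n}.pkl","wb"))
    print({k:np.round(v,4).tolist() if k!="img" else 0 for k,v in d.items()})
print(arm.read_state())
E
```

```text
pics
{'img': 0, 'fx': 482.7926, 'fy': 482.7926, 'cx': 256.2872, 'cy': 189.9064, 'D': [-0.1629, 0.0, 0.0, 0.0, 0.0], 'eye': [1099.5636, 493.0381, 1137.2495], 'orientation': [0.3349, 0.8892, -0.2933, -0.1057]}
{'img': 0, 'fx': 443.8396, 'fy': 443.8396, 'cx': 258.3606, 'cy': 198.6513, 'D': [-0.1443, 0.0, 0.0, 0.0, 0.0], 'eye': [408.4033, -96.2386, 1417.5839], 'orientation': [-0.7016, 0.7094, -0.051, 0.0424]}
{'clock': 0.1, 'joints': array([-9.06426621e-01,  3.85494812e-01,  6.76155112e-03, -4.37288149e-04,
       -1.19399465e+00, -2.58584964e-01]), 'joint_vel': array([-0.00010706, -0.00216812,  0.00260735,  0.00081636,  0.00161939,
       -0.00048335]), 'joint_efforts': array([-1.75054956e-03, -3.93318629e+01,  1.88927990e+01,  4.19793338e+00,
       -2.56526837e-03,  4.15856960e-06]), 'position': array([ 246.51540219, -573.76435336,  230.32111457]), 'ee_rot': array([-2.01424121e-01,  9.79503624e-01,  9.55255973e-04, -2.48069761e-04]), 'contact_force': array([ 0.06801219, -0.47620472, -0.97892131]), 'wrist_torque': array([-0.0319891 ,  0.00627288, -0.0339456 ]), 'grasp_force': 0.0, 'gripper_width': 85.5947225531727}
```

View pics/scene0.png

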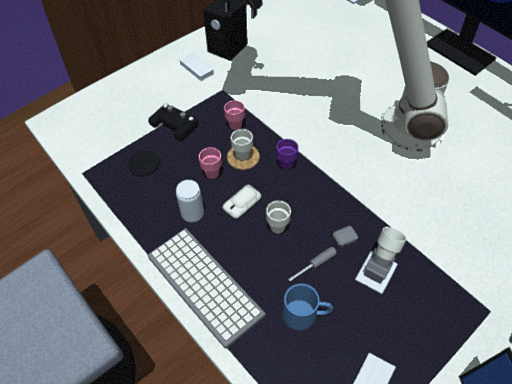

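View pics/top0.png

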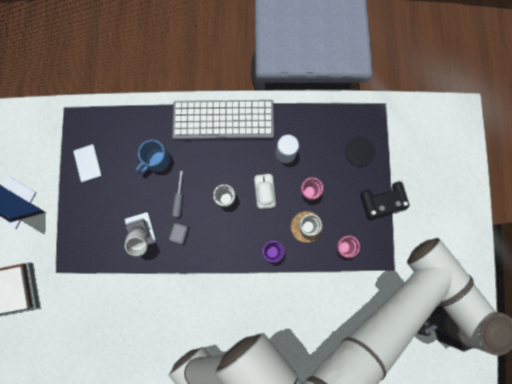

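The white pots are candidates for the job:
- pot_base, on the cork: scene (242,145), top (311,226).
- pot_free: scene (278,215), top (224,197).
- pot_tilt, in the dock: scene (390,245), top (137,240).

The look-alikes to leave alone are pink at top (312,188) and (348,246), purple at top (273,252), and the can at top (288,149). I'll triangulate the three white pots and check them in one crop montage with the model overlaid.

```bash
cat > h.py <<'E'
import numpy as np,cv2,pickle
from scipy.spatial.transform import Rotation as R
from scipy.optimize import least_squares
def cam(d): return R.from_quat(d["orientation"]).as_matrix(),np.array(d["eye"],float)
def proj(d,P):
    M,e=cam(d);P=np.atleast_2d(P)
    K=np.array([[d["fx"],0,d["cx"]],[0,d["fy"],d["cy"]],[0,0,1.]])
    rv=cv2.Rodrigues(M.T)[0]
    return cv2.projectPoints(P.astype(float),rv,-M.T@e,K,np.array(d["D"],float))[0].reshape(-1,2)
def onplane(d,uv,z):
    f=lambda p:(proj(d,[[p[0],p[1],z]])-uv).ravel()
    return least_squares(f,[450.,-50.]).x
def circ(o,ax,r,h,n=48):
    ax=np.array(ax)/np.linalg.norm(ax);u=np.cross(ax,[0,1,0]);u/=np.linalg.norm(u);v=np.cross(ax,u)
    t=np.linspace(0,2*np.pi,n,endpoint=False)[:,None]
    return np.array(o)+ax*h+r*(np.cos(t)*u+np.sin(t)*v)
def overlay(d,img,off,s,o,ax):
    for r,h,c in((32,85,(0,0,255)),(19,0,(0,255,0)),(32,51,(255,0,0))):
        p=(proj(d,circ(o,ax,r,h))-off+.5)*s
        cv2.polylines(img,[np.int32(p)],True,c,1)
E
python3 - <<'E'
from h import *
S,T=[pickle.load(open(f"{n}.pkl","rb")) for n in("scene","top")]
def tri(a,b):
    return least_squares(lambda p:np.r_[(proj(S,[p])-a).ravel(),(proj(T,[p])-b).ravel()],[450.,0,50])
for n,a,b in(("base",(242,137),(311,226)),("free",(278,209),(224,196)),("tilt rim",(391,238),(136,243))):
    r=tri(a,b);print(n,r.x.round(1),r.cost)
crops=[]
for d,c in((S,(242,145)),(S,(278,215)),(S,(385,260)),(T,(311,226)),(T,(224,197)),(T,(140,235))):
    x,y=c[0]-30,c[1]-35
    crops.append(cv2.resize(np.ascontiguousarray(d["img"][y:y+70,x:x+60,::-1]),None,fx=4,fy=4,interpolation=cv2.INTER_CUBIC))
cv2.imwrite("pics/m1.png",np.vstack([np.hstack(crops[:3]),np.hstack(crops[3:])]))
E
```

```text
base [ 500.7 -271.3   83. ] 0.0070727782901096135
free [595.4 -10.1  85.5] 0.10654392025130732
tilt rim [453.7 251.5 106.8] 0.005199722912057177
```

View pics/m1.png

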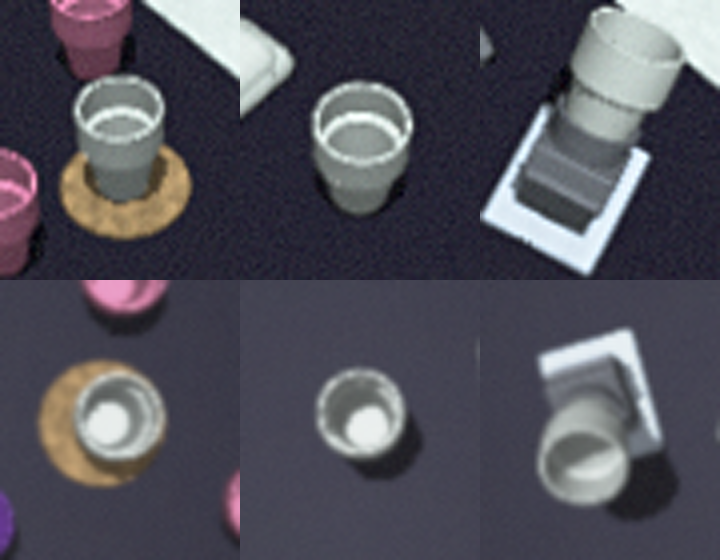

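The montage confirms the choice: the white pot on the cork, the free white pot, and the white pot in the dock. The rim outlines read clearly, so I'll fit poses to their extents and overlay them.

```bash
cat > fit.py <<'E'
from h import *
S,T=[pickle.load(open(f"{n}.pkl","rb")) for n in("scene","top")]
# rim extents in crop px (x0,x1,y0,y1)
E={"base":((75,165,74,141),(75,165,89,181),(212,110),(281,191)),
"free":((72,172,82,165),(76,166,88,180),(248,180),(194,162)),
"tilt":((95,202,6,90),(57,150,150,226),(355,225),(110,200))}
def ext(d,P,off):
    p=(proj(d,P)-off+.5)*4-.5
    return np.r_[p[:,0].min(),p[:,0].max(),p[:,1].min(),p[:,1].max()]
def axis(t,a): return np.array([np.sin(t)*np.cos(a),np.sin(t)*np.sin(a),np.cos(t)])
def pose(n,p):
    if n=="tilt": return np.array([p[0],p[1],45]),axis(p[2],p[3])
    return np.array([p[0],p[1],5 if n=="base" else 0]),np.array([0,0,1.])
if __name__=="__main__":
    crops=[[],[]]
    for n,x0 in(("base",[500,-271]),("free",[595,-10]),("tilt",[500,265,.59,-2.87])):
        a,b,so,to=E[n]
        def f(p):
            P=circ(*pose(n,p),32,85)
            r=np.r_[ext(S,P,so)-a,ext(T,P,to)-b]
            return np.r_[r,(p[2]-.59)*100] if n=="tilt" else r
        r=least_squares(f,x0,x_scale=[10,10,.1,.1][:len(x0)]);o,ax=pose(n,r.x)
        print(n,r.x.round(3),(o+85*ax).round(1),r.fun.round(1))
        for i,(d,off) in enumerate(((S,so),(T,to))):
            x,y=off;im=cv2.resize(np.ascontiguousarray(d["img"][y:y+70,x:x+60,::-1]),None,fx=4,fy=4,interpolation=cv2.INTER_CUBIC)
            overlay(d,im,off,4,o,ax);crops[i].append(im)
    cv2.imwrite("pics/m2.png",np.vstack([np.hstack(c) for c in crops]))
    for n,uv,z in(("pink1",(312,186),85),("pink2",(348,243),85),("purple",(274,251),85),("cork",(306.2,227),5),("case",(178,233),20),("mouse",(265,190),30),("mug",(152,153),90),("can",(288,145),110)):
        print(n,onplane(T,uv,z).round())
E
python3 fit.py; python3 - <<'E'
from bench import get_image
d=get_image("wrist");print({k:v for k,v in d.items() if k!="img"})
E
```

```text
base [ 504.528 -269.01 ] [ 504.5 -269.    90. ] [ 0.3 -2.7  1.7 -1.2  1.9 -3.4  4.6 -2.4]
free [597.876  -8.268] [597.9  -8.3  85. ] [ 1.1 -1.5  0.1 -2.1  2.  -3.7  3.7 -4.7]
tilt [496.731 250.11    0.606  -3.164] [448.3 251.2 114.8] [ 14.9  -4.8   1.5 -13.5   3.5  -3.9  -6.6  -9.7   1.6]
pink1 [ 623. -278.]
pink2 [ 448. -382.]
purple [ 427. -158.]
cork [ 503. -266.]
case [487. 141.]
mouse [ 620. -135.]
mug [730. 213.]
can [ 745. -205.]
{'fx': 300.3307738193773, 'fy': 300.3307738193773, 'cx': 257.1795911265222, 'cy': 188.85491258294087, 'D': array([-0.08071312,  0.        ,  0.        ,  0.        ,  0.        ]), 'mount': array([[ 1.07058116e-03, -9.55681637e-01, -2.94400175e-01,
         7.49494189e+01],
       [ 9.99999344e-01,  1.14268240e-03, -7.28943947e-05,
        -2.47580008e-01],
       [ 4.06069733e-04, -2.94399904e-01,  9.55682234e-01,
        -1.41318578e+02],
       [ 0.00000000e+00,  0.00000000e+00,  0.00000000e+00,
         1.00000000e+00]])}
```

View pics/m2.png

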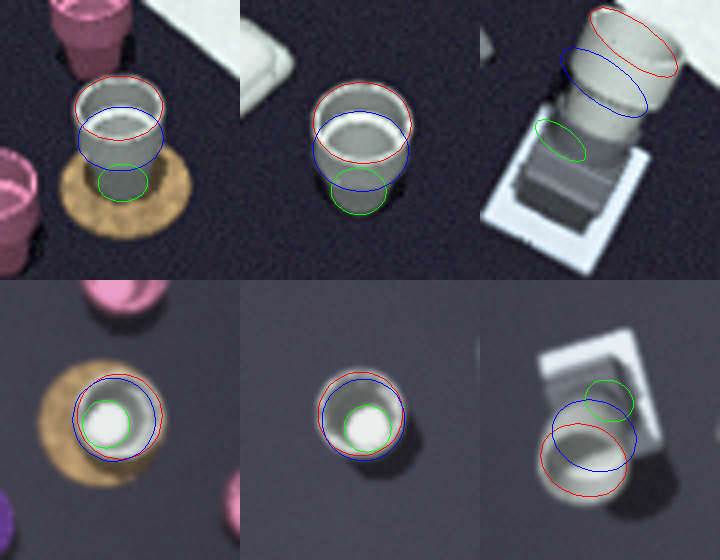

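The overlay fits the two upright pots well: base at (504.5, -269) and free at (598, -8). The tilted pot's azimuth is off, so I'll refine that with the wrist camera. First I'm moving above pot_free.

drive_tool([
  [[-3.03,2.12,0.1],[0,0,0]],
  [[-3.03,2.12,0.1],[0,0,0]],
  [[-3.03,2.12,0.1],[0,0,0]],
  [[-3.03,2.12,0.1],[0,0,0]],
  [[-3.03,2.12,0.1],[0,0,0]],
  [[-3.03,2.12,0.1],[0,0,0]],
  [[-3.03,2.12,0.1],[0,0,0]],
  [[-3.03,2.12,0.1],[0,0,0]],
  [[-3.03,2.12,0.1],[0,0,0]],
  [[-3.03,2.12,0.1],[0,0,0]],
  [[-3.03,2.12,0.1],[0,0,0]],
  [[-3.03,2.12,0.1],[0,0,0]],
])

```text
clock: 1.35
position: [480.8, -195.5, 219.2]
ee_rot: [-0.202, 0.979, 0.0, -0.0]
contact_force: [0.0, 0.1, -0.2]
gripper_width: 85.4
grasp_force: 0.0
```

drive_tool([
  [[-3.03,2.12,0.5],[0,0,0]],
  [[-3.03,2.12,0.5],[0,0,0]],
  [[-3.03,2.12,0.5],[0,0,0]],
  [[-3.03,2.12,0.5],[0,0,0]],
  [[-3.03,2.12,0.5],[0,0,0]],
  [[-3.03,2.12,0.4],[0,0,0]],
  [[0,0,0],[0,0,0]],
  [[0,0,0],[0,0,0]],
])

```text
clock: 2.15
position: [597.0, -7.7, 189.5]
ee_rot: [-0.202, 0.979, 0.0, -0.001]
contact_force: [0.7, 0.1, -0.2]
gripper_width: 85.3
grasp_force: 0.0
```

```bash
cat >> h.py <<'E'
def wrist(arm,get_image):
    s=arm.read_state();d=get_image("wrist");m=np.array(d["mount"]);Rt=R.from_quat(s["ee_rot"]).as_matrix()
    d["orientation"]=R.from_matrix(Rt@m[:3,:3]).as_quat();d["eye"]=s["position"]+Rt@m[:3,3];return s,d
def totool(s,target): # cm shift in tool axes
    return R.from_quat(s["ee_rot"]).as_matrix().T@(np.array(target)-s["position"])/10
def show(s): print("clk",s["clock"],"pos",s["position"].round(1),"q",s["ee_rot"].round(4),"F",s["contact_force"].round(1),"w",round(s["gripper_width"],1),"g",s["grasp_force"])
E
python3 - <<'E'
from bench import arm,get_image
from h import *
s,d=wrist(arm,get_image);show(s)
im=np.ascontiguousarray(d["img"][:,:,::-1]);overlay(d,im,np.zeros(2),1,[598,-8.3,0],[0,0,1.])
cv2.imwrite("pics/w1.png",im);print(totool(s,[598,-8.3,50]))
E
```

```text
clk 2.15 pos [597.   -7.7 189.5] q [-2.022e-01  9.794e-01  0.000e+00 -9.000e-04] F [ 0.7  0.1 -0.2] w 85.3 g 0.0
[-0.09116913 -0.10393138 13.94595919]
```

View pics/w1.png

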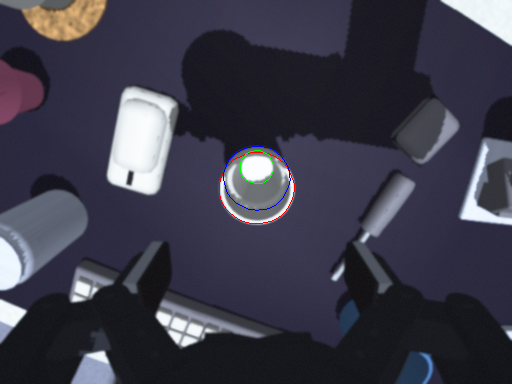

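The wrist view puts the model on the free pot to within 1 mm (rim centred at (257,188)). I'm descending to grip the collar.

drive_tool([
  [[-0.09,-0.1,1.8],[0,0,0]],
  [[0,0,1.8],[0,0,0]],
  [[0,0,1.8],[0,0,0]],
  [[0,0,1.8],[0,0,0]],
  [[0,0,1.8],[0,0,0]],
  [[0,0,1.8],[0,0,0]],
  [[0,0,1.3],[0,0,0]],
  [[0,0,1.0],[0,0,0]],
  [[0,0,0.9],[0,0,0]],
  [[0,0,0],[0,0,0]],
])

```text
clock: 3.2
position: [597.7, -9.2, 49.3]
ee_rot: [-0.201, 0.98, 0.0, -0.001]
contact_force: [0.2, 0.6, 0.4]
gripper_width: 85.5
grasp_force: 0.0
```

drive_tool([
  [[0,0,0],[0,0,0]],
  [[0,0,0],[0,0,0]],
  [[0,0,0],[0,0,0]],
  [[0,0,0],[0,0,0]],
  [[0,0,0],[0,0,0]],
  [[0,0,0],[0,0,0]],
], claw=5.8)

```text
clock: 3.8
position: [599.5, -8.6, 51.6]
ee_rot: [-0.202, 0.979, -0.0, 0.001]
contact_force: [-0.1, 0.9, 5.8]
gripper_width: 63.7
grasp_force: 66.2
```

drive_tool([
  [[0,0,-0.5],[0,0,0]],
  [[0,0,-1],[0,0,0]],
  [[0,0,-1.5],[0,0,0]],
  [[0,0,-2],[0,0,0]],
  [[0,0,-2],[0,0,0]],
  [[0,0,-2],[0,0,0]],
  [[0,0,-2],[0,0,0]],
  [[0,0,-1.5],[0,0,0]],
  [[0,0,-1],[0,0,0]],
  [[0,0,0],[0,0,0]],
])

```text
clock: 4.8
position: [599.0, -8.8, 186.9]
ee_rot: [-0.202, 0.979, -0.0, 0.001]
contact_force: [-0.2, 0.1, -1.4]
gripper_width: 63.9
grasp_force: 65.9
```

drive_tool([
  [[0.9,-1.0,0],[0,0,0]],
  [[1.8,-1.9,0],[0,0,0]],
  [[2.0,-2.2,0],[0,0,0]],
  [[2.0,-2.2,0],[0,0,0]],
  [[2.0,-2.2,0],[0,0,0]],
  [[2.0,-2.2,0],[0,0,0]],
  [[2.0,-2.2,0],[0,0,0]],
  [[2.0,-2.2,0],[0,0,0]],
  [[2.0,-2.1,0],[0,0,0]],
  [[1.4,-1.4,0],[0,0,0]],
  [[0.7,-0.7,0],[0,0,0]],
  [[0,0,0],[0,0,0]],
])

```text
clock: 6.0
position: [504.6, -270.6, 184.4]
ee_rot: [-0.2, 0.98, 0.001, -0.001]
contact_force: [-0.1, -0.3, -1.0]
gripper_width: 63.8
grasp_force: 65.9
```

```bash
cat > look.py <<'E'
import sys
from bench import arm,get_image
from h import *
# args: name x0 y0 ; overlays base pot, and held pot below tool given offset z
def shot(name,bx,by,heldz,held=None,basez=5):
    s=arm.read_state();show(s);ims=[]
    Rt=R.from_quat(s["ee_rot"]).as_matrix();ax=-Rt[:,2];o=s["position"]-heldz*ax if held is None else np.array(held)
    print("held",o.round(1),ax.round(3))
    for n in("scene","top"):
        d=get_image(n);c=proj(d,[[bx,by,120]])[0].astype(int)-[45,55]
        c=np.clip(c,0,[512-90,384-110])
        x,y=c;im=cv2.resize(np.ascontiguousarray(d["img"][y:y+110,x:x+90,::-1]),None,fx=4,fy=4,interpolation=cv2.INTER_CUBIC)
        raw=im.copy()
        overlay(d,im,c,4,[bx,by,basez],[0,0,1.]);
        overlay(d,im,c,4,o,ax);ims+=[im]
    cv2.imwrite(name,np.hstack(ims))
    return s
E
python3 - <<'E'
from look import *
s=shot("pics/n1.png",504.5,-269,50);print(totool(s,[504.5,-269,89]))
E
```

```text
clk 6.0 pos [ 504.6 -270.6  184.4] q [-2.004e-01  9.797e-01  5.000e-04 -9.000e-04] F [-0.1 -0.3 -1. ] w 63.8 g 65.94900046466137
held [ 504.5 -270.5  134.4] [ 0.002 -0.001  1.   ]
[-0.06843387  0.13461093  9.53654996]
```

View pics/n1.png

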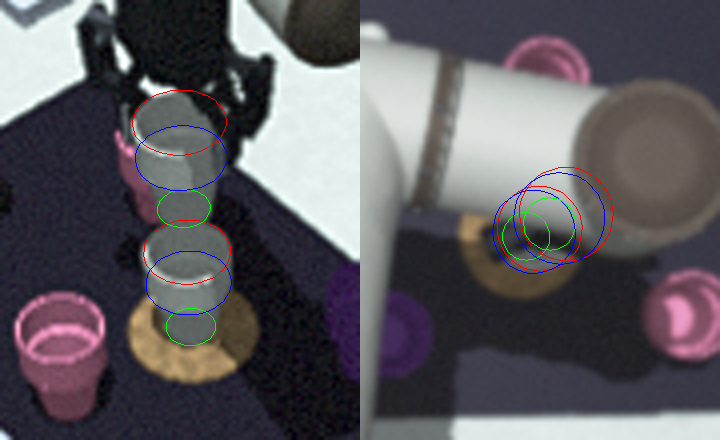

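The held pot and the base overlay both match the scene view; the pot hangs concentric about 45 mm over the base rim. I'm lowering it with a force check.

drive_tool([
  [[-0.07,0.13,0.7],[0,0,0]],
  [[0,0,1],[0,0,0]],
  [[0,0,1],[0,0,0]],
  [[0,0,1],[0,0,0]],
  [[0,0,1],[0,0,0]],
  [[0,0,1],[0,0,0]],
  [[0,0,0.8],[0,0,0]],
  [[0,0,0.7],[0,0,0]],
  [[0,0,0.6],[0,0,0]],
  [[0,0,0.5],[0,0,0]],
  [[0,0,0],[0,0,0]],
])

```text
clock: 7.2
position: [505.6, -268.0, 101.6]
ee_rot: [-0.201, 0.98, 0.0, -0.001]
contact_force: [0.3, -0.4, -0.3]
gripper_width: 64.0
grasp_force: 66.0
```

drive_tool([
  [[0,0,0.2],[0,0,0]],
  [[0,0,0.2],[0,0,0]],
  [[0,0,0.2],[0,0,0]],
  [[0,0,0.1],[0,0,0]],
  [[0,0,0],[0,0,0]],
])

```text
clock: 7.7
position: [505.9, -268.1, 95.2]
ee_rot: [-0.201, 0.979, 0.0, -0.0]
contact_force: [0.2, 0.6, 0.1]
gripper_width: 63.3
grasp_force: 66.0
```

drive_tool([
  [[0.1,-0.03,0.1],[0,0,0]],
  [[0,0,0.1],[0,0,0]],
  [[0,0,0.1],[0,0,0]],
  [[0,0,0.1],[0,0,0]],
  [[0,0,0],[0,0,0]],
])

```text
clock: 8.2
position: [505.1, -268.7, 91.1]
ee_rot: [-0.201, 0.979, 0.0, -0.0]
contact_force: [0.7, -0.2, -0.7]
gripper_width: 63.5
grasp_force: 66.0
```

drive_tool([
  [[0,0,0.1],[0,0,0]],
  [[0,0,0],[0,0,0]],
])

```text
clock: 8.4
position: [505.6, -269.1, 90.8]
ee_rot: [-0.202, 0.979, -0.0, 0.0]
contact_force: [-0.7, -1.2, 0.6]
gripper_width: 63.9
grasp_force: 66.2
```

drive_tool([
  [[0,0,0.1],[0,0,0]],
  [[0,0,0],[0,0,0]],
])

```text
clock: 8.6
position: [506.1, -269.5, 90.6]
ee_rot: [-0.202, 0.979, -0.001, 0.001]
contact_force: [-0.8, -1.6, 4.6]
gripper_width: 63.8
grasp_force: 66.5
```

Contact came at TCP z 90.6 against 51.6 at the grasp, so it has risen 39.0 mm: fully home. Releasing.

drive_tool([
  [[0,0,0],[0,0,0]],
  [[0,0,0],[0,0,0]],
  [[0,0,0],[0,0,0]],
  [[0,0,0],[0,0,0]],
  [[0,0,0],[0,0,0]],
], claw=8.5)

```text
clock: 9.1
position: [505.0, -268.7, 89.1]
ee_rot: [-0.202, 0.979, 0.0, -0.0]
contact_force: [-0.2, 0.2, -0.8]
gripper_width: 84.8
grasp_force: 0.0
```

drive_tool([
  [[0,0,-0.5],[0,0,0]],
  [[0,0,-1],[0,0,0]],
  [[0,0,-2],[0,0,0]],
  [[0,0,-3],[0,0,0]],
  [[0,0,-3],[0,0,0]],
  [[0,0,-2],[0,0,0]],
  [[0,0,-1],[0,0,0]],
  [[0,0,0],[0,0,0]],
])

```text
clock: 9.9
position: [505.9, -269.0, 216.3]
ee_rot: [-0.202, 0.979, -0.001, 0.002]
contact_force: [0.1, 1.0, -0.3]
gripper_width: 85.2
grasp_force: 0.0
```

```bash
python3 - <<'E'
from bench import arm,get_image
from h import *
s,d=wrist(arm,get_image);show(s)
im=np.ascontiguousarray(d["img"][:,:,::-1]);overlay(d,im,np.zeros(2),1,[504.5,-269,39],[0,0,1.])
overlay(d,im,np.zeros(2),1,[504.5,-269,5],[0,0,1.])
im1=cv2.resize(im[80:280,150:360],None,fx=1.9,fy=1.9)
q=get_image("scene");x,y=197,80
im2=cv2.resize(np.ascontiguousarray(q["img"][y:y+100,x:x+100,::-1]),None,fx=3.8,fy=3.8,interpolation=cv2.INTER_CUBIC)
cv2.imwrite("pics/n2.png",np.hstack([im1,im2]))
print("tilt view", totool(s,[430,250,330]))
E
```

```text
clk 9.9 pos [ 505.9 -269.   216.3] q [-2.016e-01  9.795e-01 -9.000e-04  1.700e-03] F [ 0.1  1.  -0.3] w 85.2 g 0.0
tilt view [-13.55852312  50.64856796 -11.45051011]
```

View pics/n2.png

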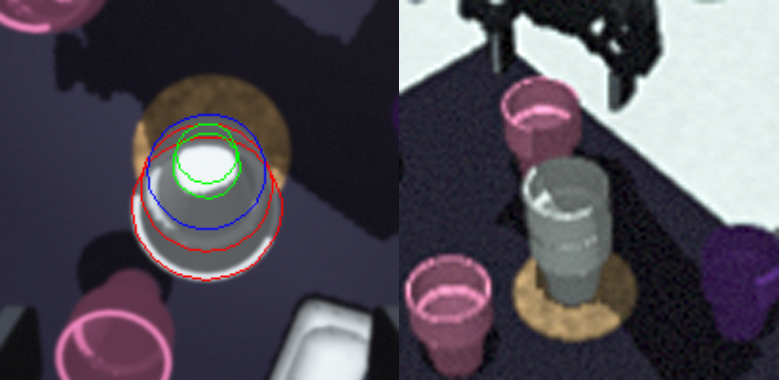

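Nested home and upright on the cork: in both views the rims match the overlay at +34 mm. Next I'm moving to the tilted pot and tilting the tool.

drive_tool([
  [[-0.4,2.0,-0.1],[0,0,0]],
  [[-0.8,4.0,-0.1],[0,0,0]],
  [[-0.9,4.5,-0.1],[0,0,0]],
  [[-0.9,4.5,-0.1],[0,0,0]],
  [[-0.9,4.5,-0.1],[0,0,0]],
  [[-0.9,4.5,-0.1],[0,0,0]],
  [[-0.9,4.5,-0.1],[0,0,0]],
  [[-0.9,4.5,-0.1],[0,0,0]],
  [[-0.9,4.5,-0.1],[0,0,0]],
  [[-0.9,4.5,-0.1],[0,0,0]],
  [[-0.9,4.5,-0.1],[0,0,0]],
  [[-0.7,3.5,0],[0,0,0]],
])

```text
clock: 11.2
position: [398.3, 231.9, 224.1]
ee_rot: [-0.202, 0.979, -0.001, -0.001]
contact_force: [1.1, -0.3, -0.1]
gripper_width: 85.1
grasp_force: 0.0
```

drive_tool([
  [[0,0,0],[0,-6.8,0]],
  [[0,0,0],[0,-6.8,0]],
  [[0,0,0],[0,-6.8,0]],
  [[0,0,0],[0,-6.8,0]],
  [[0,0,0],[0,-6.8,0]],
  [[0,0,0],[0,0,0]],
  [[0,0,0],[0,0,0]],
])

```text
clock: 11.9
position: [412.2, 223.5, 230.7]
ee_rot: [-0.187, 0.947, 0.043, 0.256]
contact_force: [0.6, 0.2, 0.3]
gripper_width: 85.1
grasp_force: 0.0
```

```bash
python3 - <<'E'
from bench import arm,get_image
from h import *
s,d=wrist(arm,get_image);show(s);print(s["joints"].round(2), proj(d,[[448,251,115]]))
pickle.dump(d,open("w2.pkl","wb"))
cv2.imwrite("pics/w2.png",d["img"][:,:,::-1])
E
```

```text
clk 11.9 pos [412.2 223.5 230.7] q [-0.1873  0.9473  0.0427  0.2564] F [0.6 0.2 0.3] w 85.1 g 0.0
[ 0.93 -0.12 -0.94  0.77 -0.4  -2.77] [[272.65854474 161.3214865 ]]
```

View pics/w2.png

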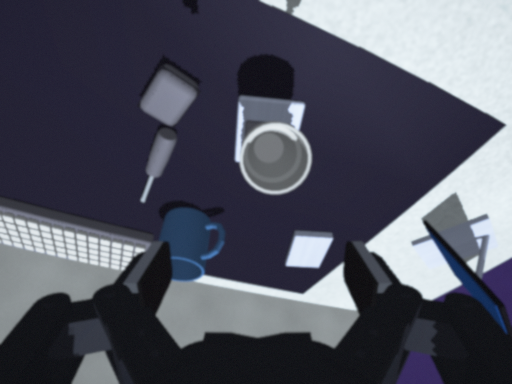

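The wrist view shows the docked pot's rim as a circle about x 240–311, y 122–193, with its floor disc near (268,148). I'm fitting the tilted pot from all three views.

```bash
cat > tilt.py <<'E'
from fit import *
from scipy.optimize import minimize
W=pickle.load(open("w2.pkl","rb"))
a,b,so,to=E["tilt"]
g={}
for k,d in(("w",W),("s",S),("t",T)): g[k]=cv2.GaussianBlur(cv2.cvtColor(d["img"],cv2.COLOR_RGB2GRAY),(0,0),.7).astype(np.float32)
def samp(k,d,P):
    p=proj(d,P).astype(np.float32);return cv2.remap(g[k],p[:,0],p[:,1],cv2.INTER_LINEAR).ravel()
def pp(p): return np.array([p[0],p[1],45]),axis(p[2],p[3])
def f(p):
    P=circ(*pp(p),32,85);q=proj(W,P);fl=proj(W,[pp(p)[0]+4*pp(p)[1]])[0]
    e=np.r_[q[:,0].min()-240,q[:,0].max()-311,q[:,1].min()-122,q[:,1].max()-193]
    return np.r_[e,(fl-[268,148])/2,(ext(T,P,to)-b)/4,(ext(S,P,so)-a)/8*[1,1,1,.3]]
# bright floor disc centroid in wrist view
w=g["w"][135:165,250:292];print(w[::3,::3].astype(int))
r=least_squares(f,[490,265,.6,-2.87],x_scale=[10,10,.1,.1]);print(r.x.round(3),r.fun.round(1))
def sc(p):
    o,ax=pp(p);t=0
    for k,d,wt in(("w",W,1),("s",S,.5),("t",T,.5)):
        t+=wt*np.mean(samp(k,d,circ(o,ax,30.5,85))-.5*samp(k,d,circ(o,ax,34.5,85))-.5*samp(k,d,circ(o,ax,26,84)))
    t+=.5*np.mean(samp("w",W,circ(o,ax,13,4))-samp("w",W,circ(o,ax,20,4)))
    return -t
m=minimize(sc,r.x,method="Nelder-Mead",options=dict(initial_simplex=r.x+np.vstack([np.zeros(4),np.diag([4,4,.04,.08])])))
for p in(r.x,m.x): o,ax=pp(p);print(np.round(p,3),sc(p),"rim",(o+85*ax).round(1),"ax",ax.round(3))
o,ax=pp(m.x);np.save("tilt.npy",np.r_[o,ax])
ims=[]
for d,c in((W,(225,85)),(S,(345,210)),(T,(100,195))):
    x,y=c;im=cv2.resize(np.ascontiguousarray(d["img"][y:y+120,x:x+80,::-1]),None,fx=3.3,fy=3.3,interpolation=cv2.INTER_CUBIC)
    overlay(d,im,c,3.3,o,ax);ims.append(im)
cv2.imwrite("pics/t1.png",np.hstack(ims))
E
python3 tilt.py
```

```text
[[209 221 179 123 115 119 120 119 114 101  92 103 144 201]
 [220 171 108 117 120 120 120 121 121 118 103  90  92 123]
 [177 107 112 120 120 120 120 121 120 120 117  96  91  91]
 [100  97 118 120 120 120 120 120 120 120 120 104  92  92]
 [ 91 102 119 120 120 120 121 120 120 120 120 108  93  93]
 [ 92 101 119 120 120 121 120 120 120 120 120 106  96  94]
 [ 93  97 116 120 121 121 120 120 120 120 119 102  96  96]
 [ 94  95 107 119 120 120 120 120 120 119 111  98  97  96]
 [ 96  95  98 109 119 120 120 120 119 111 101  99  97  97]
 [ 99  96  97  99 104 110 112 110 106 101  99  99  98  98]]
[488.624 264.55    0.588  -2.862] [-0.9  0.4 -0.5  0.5 -0.   0.3  0.3 -1.  -0.2 -0.5  2.1  0.6  0.3 -0.9]
[488.624 264.55    0.588  -2.862] -105.50815 rim [443.3 251.6 115.7] ax [-0.533 -0.153  0.832]
[489.905 266.136   0.594  -2.837] -116.537315 rim [444.5 251.9 115.4] ax [-0.534 -0.168  0.828]
```

View pics/t1.png

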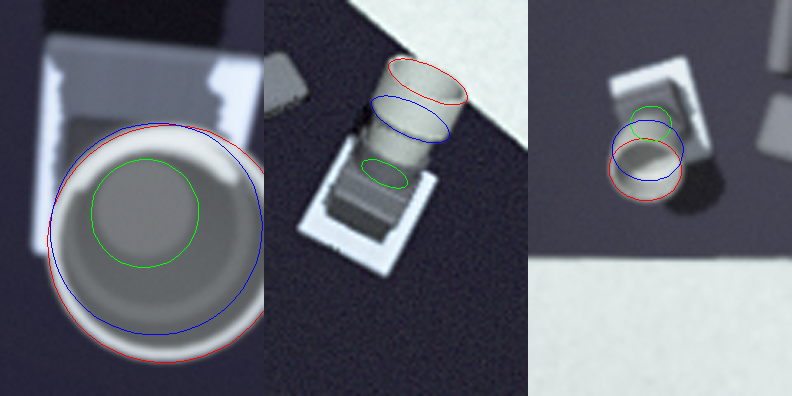

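The overlay fits the docked pot in all three views: lean 34°, azimuth -2.84. Working out the pre-grasp.

```bash
cat > pre.py <<'E'
import sys
from bench import arm
from h import *
s=arm.read_state();show(s);print(s["joints"].round(2))
t=np.load("tilt.npy");o,ax=t[:3],t[3:]
h=float(sys.argv[1])
Rt=R.from_quat(s["ee_rot"]);z=Rt.as_matrix()[:,2]
k=np.cross(z,-ax);k*=np.arcsin(np.linalg.norm(k))/np.linalg.norm(k)
print("shift cm",totool(s,o+h*ax).round(2),"then rot deg",np.degrees(Rt.inv().apply(k)).round(2),"target",(o+h*ax).round(1))
print("shift in aligned frame",((R.from_rotvec(k)*Rt).as_matrix().T@(o+h*ax-s["position"])/10).round(2))
E
python3 pre.py 125
```

```text
clk 11.95 pos [412.7 224.6 231.5] q [-0.1874  0.9471  0.0433  0.257 ] F [-0.5  0.7  0.6] w 85.1 g 0.0
[ 0.93 -0.12 -0.94  0.77 -0.4  -2.77]
shift cm [2.66 1.63 8.03] then rot deg [ 1.97 -3.75 -0.  ] target [423.1 245.2 148.6]
shift in aligned frame [3.17 1.9  7.78]
```

drive_tool([
  [[0.4,0.2,1.0],[0,0,0]],
  [[0.5,0.3,1.5],[0,0,0]],
  [[0.5,0.3,1.5],[0,0,0]],
  [[0.5,0.3,1.5],[0,0,0]],
  [[0.5,0.3,1.5],[0,0,0]],
  [[0.26,0.2,1.0],[0,0,0]],
  [[0,0,0],[0.7,-1.2,0]],
  [[0,0,0],[0.7,-1.3,0]],
  [[0,0,0],[0.6,-1.2,0]],
  [[0,0,0],[0,0,0]],
  [[0,0,0],[0,0,0]],
])

```text
clock: 13.05
position: [422.3, 220.5, 190.7]
ee_rot: [-0.195, 0.945, 0.04, 0.26]
contact_force: [-0.2, -0.7, -1.1]
gripper_width: 85.2
grasp_force: 0.0
```

```bash
python3 pre.py 110
```

```text
clk 13.05 pos [422.3 220.5 190.7] q [-0.195   0.9448  0.0399  0.2603] F [-0.2 -0.7 -1.1] w 85.2 g 0.0
[ 0.66 -0.05 -1.07  1.31 -0.16 -3.1 ]
shift cm [1.13 2.3  5.6 ] then rot deg [ 1.82 -3.4   0.  ] target [431.1 247.7 136.1]
shift in aligned frame [1.46 2.48 5.45]
```

The joints are at their range limits with a fully aligned tool (j3, j5 and j6). I'll grip the collar with the tool leaning only 17° in the lean plane. The closing line stays across that plane, so the pads still seat on the collar.

```bash
cat > pre2.py <<'E'
import sys
from bench import arm
from h import *
s=arm.read_state();show(s);print(s["joints"].round(2))
t=np.load("tilt.npy");o,ax=t[:3],t[3:];e=np.r_[ax[:2],0]/np.linalg.norm(ax[:2])
th=np.radians(float(sys.argv[1]));up=np.array([0,0,1.])
z=-np.sin(th)*e-np.cos(th)*up;x=np.cos(th)*e-np.sin(th)*up;M=np.c_[x,np.cross(z,x),z]
Rt=R.from_quat(s["ee_rot"]);print("rot deg",np.degrees((Rt.inv()*R.from_matrix(M)).as_rotvec()).round(2))
g=o+72*ax;tcp=g+19*z
for d in(90,0):
    p=tcp-d*z;print(d,"target",p.round(1),"shift in final frame",(M.T@(p-s["position"])/10).round(2))
print("axis dir in tool",(M.T@ax).round(3))
E
python3 pre2.py 17
```

```text
clk 13.05 pos [422.3 220.5 190.7] q [-0.195   0.9448  0.0399  0.2603] F [-0.2 -0.7 -1.1] w 85.2 g 0.0
[ 0.66 -0.05 -1.07  1.31 -0.16 -3.1 ]
rot deg [ 0.84 13.57  5.64]
90 target [431.6 247.8 172.5] shift in final frame [-1.1   2.33  2.24]
0 target [456.7 255.7  86.5] shift in final frame [-1.1   2.33 11.24]
axis dir in tool [ 0.293 -0.    -0.956]
```

drive_tool([
  [[0,0,0],[0,2,0]],
  [[0,0,0],[0,4,0]],
  [[0,0,0],[0.4,4,2]],
  [[0,0,0],[0.4,3.6,3]],
  [[0,0,0],[0,0,0.6]],
  [[0,0,0],[0,0,0]],
  [[0,0,0],[0,0,0]],
])

```text
clock: 13.75
position: [433.9, 215.3, 196.3]
ee_rot: [-0.149, 0.971, 0.021, 0.188]
contact_force: [0.6, 0.6, 0.3]
gripper_width: 84.8
grasp_force: 0.0
```

```bash
python3 pre2.py 17
```

```text
clk 13.75 pos [433.9 215.3 196.3] q [-0.1493  0.9705  0.0209  0.1879] F [0.6 0.6 0.3] w 84.8 g 0.0
[ 0.9   0.01 -0.8   0.48 -0.51 -2.56]
rot deg [-0.88  4.78  0.19]
90 target [431.6 247.8 172.5] shift in final frame [-0.03  3.18  2.5 ]
0 target [456.7 255.7  86.5] shift in final frame [-0.03  3.18 11.5 ]
axis dir in tool [ 0.293 -0.    -0.956]
```

drive_tool([
  [[0,0,0],[-0.4,2.4,0]],
  [[0,0,0],[-0.4,2.4,0.2]],
  [[0,0.8,0.5],[0,0,0]],
  [[0,0.8,0.5],[0,0,0]],
  [[0,0.8,0.5],[0,0,0]],
  [[0,0.8,0.5],[0,0,0]],
  [[0,0,0],[0,0,0]],
  [[0,0,0],[0,0,0]],
])

```text
clock: 14.55
position: [430.1, 248.9, 177.6]
ee_rot: [-0.15, 0.978, 0.022, 0.146]
contact_force: [-0.4, -0.2, -0.5]
gripper_width: 84.9
grasp_force: 0.0
```

```bash
python3 pre2.py 17
```

```text
clk 14.55 pos [430.1 248.9 177.6] q [-0.1497  0.9777  0.0223  0.1458] F [-0.4 -0.2 -0.5] w 84.9 g 0.0
[ 0.95  0.09 -0.7   0.33 -0.57 -2.47]
rot deg [-0.01 -0.03 -0.03]
90 target [431.6 247.8 172.5] shift in final frame [ 0.04 -0.15  0.51]
0 target [456.7 255.7  86.5] shift in final frame [ 0.04 -0.15  9.51]
axis dir in tool [ 0.293 -0.    -0.956]
```

drive_tool([
  [[0.04,-0.15,1.0],[0,0,0]],
  [[0,0,1.3],[0,0,0]],
  [[0,0,1.3],[0,0,0]],
  [[0,0,1.3],[0,0,0]],
  [[0,0,1.2],[0,0,0]],
  [[0,0,1.0],[0,0,0]],
  [[0,0,0.9],[0,0,0]],
  [[0,0,0.8],[0,0,0]],
  [[0,0,0.7],[0,0,0]],
  [[0,0,0],[0,0,0]],
  [[0,0,0],[0,0,0]],
])

```text
clock: 15.65
position: [457.2, 255.5, 87.2]
ee_rot: [-0.149, 0.978, 0.023, 0.146]
contact_force: [-1.5, 0.4, 0.2]
gripper_width: 85.0
grasp_force: 0.0
```

```bash
python3 pre2.py 17
```

```text
clk 15.65 pos [457.2 255.5  87.2] q [-0.149   0.9777  0.0226  0.1462] F [-1.5  0.4  0.2] w 85.0 g 0.0
[ 0.85  0.26 -0.85  0.64 -0.26 -2.72]
rot deg [ 0.01  0.02 -0.1 ]
90 target [431.6 247.8 172.5] shift in final frame [ 0.06  0.04 -8.94]
0 target [456.7 255.7  86.5] shift in final frame [0.06 0.04 0.06]
axis dir in tool [ 0.293 -0.    -0.956]
```

drive_tool([
  [[0,0,0],[0,0,0]],
  [[0,0,0],[0,0,0]],
  [[0,0,0],[0,0,0]],
  [[0,0,0],[0,0,0]],
  [[0,0,0],[0,0,0]],
  [[0,0,0],[0,0,0]],
], claw=5.8)

```text
clock: 16.25
position: [457.3, 255.9, 88.1]
ee_rot: [-0.149, 0.978, 0.023, 0.147]
contact_force: [-2.5, -1.2, 4.8]
gripper_width: 63.0
grasp_force: 64.8
```

drive_tool([
  [[0.08,0,-0.28],[0,0,0]],
  [[0.14,0,-0.48],[0,0,0]],
  [[0.14,0,-0.48],[0,0,0]],
  [[0.14,0,-0.48],[0,0,0]],
  [[0,0,0],[0,0,0]],
])

```text
clock: 16.75
position: [447.5, 253.1, 102.8]
ee_rot: [-0.149, 0.978, 0.023, 0.147]
contact_force: [1.0, -0.2, -0.1]
gripper_width: 62.9
grasp_force: 65.6
```

drive_tool([
  [[0.23,0,-0.77],[0,0,0]],
  [[0.29,0,-0.96],[0,0,0]],
  [[0.29,0,-0.96],[0,0,0]],
  [[0.15,0,-0.96],[0,0,0]],
  [[-0.3,0,-1.4],[0,0,0]],
  [[-0.6,0,-1.9],[0,0,0]],
  [[-0.6,0,-1.9],[0,0,0]],
  [[-0.6,0,-1.9],[0,0,0]],
  [[-0.6,0,-1.9],[0,0,0]],
  [[-0.3,0,-1],[0,0,0]],
  [[0,0,0],[0,0,0]],
])

```text
clock: 17.85
position: [428.6, 247.3, 240.5]
ee_rot: [-0.149, 0.977, 0.024, 0.148]
contact_force: [0.5, 0.7, -0.4]
gripper_width: 63.1
grasp_force: 65.7
```

```bash
python3 pre2.py 17; python3 - <<'E'
from bench import arm,get_image
from h import *
# refine held-pot axis in tool frame from the wrist view (rim bright ring) is obstructed; report stack-ward turn
s=arm.read_state();Rt=R.from_quat(s["ee_rot"]);t=np.load("tilt.npy");
print("rotation in tool to upright: axis-tool", np.array([.293,0,-.956]))
E
```

```text
clk 17.85 pos [428.6 247.3 240.5] q [-0.1492  0.9774  0.0242  0.1476] F [ 0.5  0.7 -0.4] w 63.1 g 65.66678354533451
[ 0.96  0.01 -0.58  0.26 -0.75 -2.39]
rot deg [ 0.16  0.2  -0.1 ]
90 target [431.6 247.8 172.5] shift in final frame [ 1.7  -0.04  6.59]
0 target [456.7 255.7  86.5] shift in final frame [ 1.7  -0.04 15.59]
axis dir in tool [ 0.293 -0.    -0.956]
rotation in tool to upright: axis-tool [ 0.293  0.    -0.956]
```

drive_tool([
  [[0,0,0],[0,3,0]],
  [[0,0,0],[0,5,0]],
  [[0,0,0],[0,6,0]],
  [[0,0,0],[0,6,0]],
  [[0,0,0],[0,6,0]],
  [[0,0,0],[0,5,0]],
  [[0,0,0],[0,3,0]],
  [[0,0,0],[0,0,0]],
  [[0,0,0],[0,0,0]],
])

```text
clock: 18.75
position: [428.0, 246.2, 237.5]
ee_rot: [-0.149, 0.978, -0.022, -0.146]
contact_force: [0.2, -0.9, -0.1]
gripper_width: 63.0
grasp_force: 65.6
```

```bash
cat > held.py <<'E'
import sys
from bench import arm
from h import *
t=np.load("tilt.npy");q0=R.from_quat(np.array([-.1492,.9775,.0230,.147])/np.linalg.norm([-.1492,.9775,.0230,.147]))
P0=np.array([457.3,255.9,87.6])
oT=q0.inv().apply(t[:3]-P0);aT=q0.inv().apply(t[3:])
def held(s): Rt=R.from_quat(s["ee_rot"]);return s["position"]+Rt.apply(oT),Rt.apply(aT),Rt
if __name__=="__main__":
    s=arm.read_state();show(s);print(s["joints"].round(2))
    o,a,Rt=held(s);print("o",o.round(1),"ax",a.round(3),"oT",oT.round(1))
    k=np.cross(a,[0,0,1.]);print("rot to upright deg",np.degrees(Rt.inv().apply(k)).round(2))
    tg=np.array([504.5,-269,float(sys.argv[1])]);print("shift cm",(Rt.inv().apply(tg-o)/10).round(2))
    print("down in tool",Rt.inv().apply([0,0,-1]).round(3))
E
python3 held.py 165
```

```text
clk 18.75 pos [428.  246.2 237.5] q [-0.1491  0.9777 -0.0224 -0.1465] F [ 0.2 -0.9 -0.1] w 63.0 g 65.59211877105781
[ 0.77  0.31 -0.07 -0.13 -1.46 -2.  ]
o [432.1 247.5 183. ] ax [0.002 0.001 1.   ] oT [-20.1  -0.   50.8]
rot to upright deg [-0.02 -0.1  -0.01]
shift cm [  7.58 -51.46   4.22]
down in tool [-0.293  0.     0.956]
```

drive_tool([
  [[0.3,-2.0,0.1],[0,0,0]],
  [[0.5,-3.5,0.3],[0,0,0]],
  [[0.6,-4.5,0.4],[0,0,0]],
  [[0.7,-4.5,0.4],[0,0,0]],
  [[0.7,-4.5,0.4],[0,0,0]],
  [[0.7,-4.5,0.4],[0,0,0]],
  [[0.7,-4.5,0.4],[0,0,0]],
  [[0.7,-4.5,0.4],[0,0,0]],
  [[0.7,-4.5,0.4],[0,0,0]],
  [[0.7,-4.5,0.4],[0,0,0]],
  [[0.6,-4.0,0.3],[0,0,0]],
  [[0.5,-3.0,0.2],[0,0,0]],
])

```text
clock: 19.95
position: [492.6, -243.6, 221.0]
ee_rot: [-0.149, 0.978, -0.022, -0.146]
contact_force: [0.1, 0.9, -0.2]
gripper_width: 63.0
grasp_force: 65.7
```

drive_tool([
  [[0.2,-2.0,0.1],[0,0,0]],
  [[0,-0.9,0],[0,0,0]],
  [[0,0,0],[0,0,0]],
  [[0,0,0],[0,0,0]],
])

```text
clock: 20.35
position: [500.1, -268.7, 220.5]
ee_rot: [-0.15, 0.978, -0.022, -0.146]
contact_force: [0.2, 0.3, -1.1]
gripper_width: 62.8
grasp_force: 65.7
```

```bash
python3 held.py 145; python3 - <<'E'
from held import *
from look import shot
s=arm.read_state();o,a,_=held(s)
# fit held pot pose in scene/top: edge-score search over small xy shift using scene view
from bench import get_image
d=get_image("scene");pickle.dump(d,open("sh.pkl","wb"));pickle.dump(get_image("top"),open("th.pkl","wb"))
c=np.array([190,70]);x,y=c
im=cv2.resize(np.ascontiguousarray(d["img"][y:y+110,x:x+110,::-1]),None,fx=5,fy=5,interpolation=cv2.INTER_CUBIC)
overlay(d,im,c,5,o,a);overlay(d,im,c,5,[504.5,-269,39],[0,0,1.])
cv2.imwrite("pics/h1.png",im)
E
```

```text
clk 20.35 pos [ 500.1 -268.7  220.5] q [-0.1496  0.9777 -0.0219 -0.146 ] F [ 0.2  0.3 -1.1] w 62.8 g 65.72148105658357
[-0.14  0.41 -0.06  0.13 -1.37 -1.17]
o [ 504.3 -267.4  166. ] ax [ 0.001 -0.     1.   ] oT [-20.1  -0.   50.8]
rot to upright deg [ 0.03 -0.03  0.01]
shift cm [-0.58 -0.16  2.02]
down in tool [-0.292 -0.001  0.956]
```

View pics/h1.png

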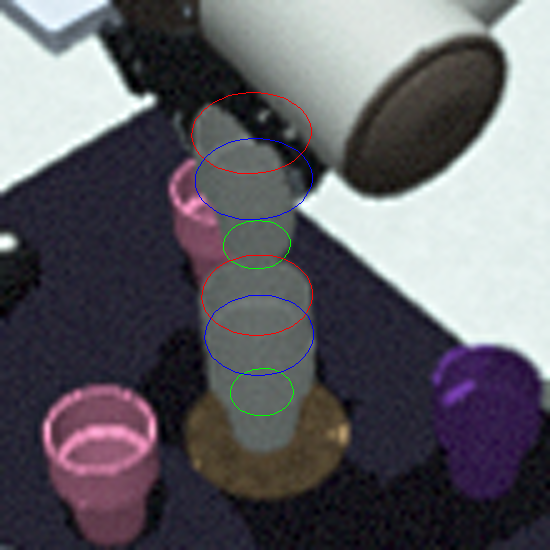

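The scene view shows the held pot upright above the stack and roughly concentric. I'll check the side edges numerically.

```bash
python3 - <<'E'
from held import *
d=pickle.load(open("sh.pkl","rb"));g=cv2.cvtColor(d["img"],cv2.COLOR_RGB2GRAY)
s=arm.read_state();o,a,_=held(s)
for nm,oo,hs in(("held",o,(51,58,40,30)),("stack",np.array([504.5,-269,39]),(60,51,)),("base",np.array([504.5,-269,5]),(55,30,15))):
    for h in hs:
        r=32 if h>=51 else 19+8*h/51
        p=proj(d,circ(oo,[0,0,1.],r,h,360));i,j=p[:,0].argmin(),p[:,0].argmax()
        for e,k in(("L",i),("R",j)):
            x,y=p[k];xx=np.arange(int(x)-6,int(x)+8)
            print(nm,h,e,"pred %.1f row %.1f"%(x,y),xx[0],g[int(round(y)),xx].tolist())
E
```

```text
held 51 L pred 228.5 row 105.7 222 [31, 50, 115, 102, 73, 70, 80, 92, 95, 92, 100, 91, 100, 103]
held 51 R pred 251.9 row 105.2 245 [103, 95, 72, 74, 71, 41, 13, 15, 32, 119, 225, 244, 179, 100]
held 58 L pred 228.4 row 103.9 222 [37, 32, 53, 121, 122, 89, 85, 90, 92, 91, 100, 97, 101, 104]
held 58 R pred 251.9 row 103.3 245 [109, 71, 59, 42, 31, 25, 18, 12, 18, 15, 59, 99, 83, 59]
held 40 L pred 231.2 row 108.5 225 [136, 70, 80, 123, 134, 145, 102, 90, 95, 101, 95, 104, 99, 105]
held 40 R pred 249.6 row 108.1 243 [102, 103, 102, 102, 97, 69, 70, 68, 78, 139, 194, 241, 235, 234]
held 30 L pred 231.9 row 111.1 225 [110, 156, 182, 171, 134, 99, 105, 104, 98, 98, 101, 100, 100, 102]
held 30 R pred 249.1 row 110.8 243 [102, 100, 101, 98, 92, 99, 152, 236, 244, 238, 232, 232, 231, 233]
stack 60 L pred 230.3 row 134.7 224 [33, 34, 32, 23, 33, 38, 72, 96, 98, 106, 98, 101, 100, 103]
stack 60 R pred 252.2 row 134.3 246 [106, 101, 107, 105, 93, 85, 58, 39, 37, 42, 32, 35, 35, 40]
stack 51 L pred 230.5 row 136.8 224 [20, 19, 24, 29, 14, 24, 60, 104, 96, 97, 96, 99, 101, 103]
stack 51 R pred 252.2 row 136.4 246 [108, 103, 95, 97, 95, 94, 81, 37, 37, 28, 37, 32, 36, 41]
base 55 L pred 231.0 row 143.6 224 [15, 20, 14, 15, 18, 18, 30, 63, 98, 93, 102, 98, 101, 99]
base 55 R pred 252.4 row 143.2 246 [102, 96, 101, 99, 101, 98, 87, 26, 12, 39, 41, 41, 40, 36]
base 30 L pred 234.1 row 149.0 228 [9, 26, 41, 57, 67, 84, 98, 104, 102, 101, 101, 100, 103, 108]
base 30 R pred 249.8 row 148.7 243 [102, 101, 100, 98, 101, 104, 95, 82, 69, 63, 66, 69, 62, 57]
base 15 L pred 235.1 row 152.2 229 [71, 74, 66, 67, 66, 64, 75, 94, 97, 101, 99, 101, 101, 101]
base 15 R pred 249.1 row 152.0 243 [99, 99, 103, 97, 95, 94, 83, 56, 65, 70, 72, 65, 69, 67]
```

The stack edges match to 0.3 px. The held pot lies within about 1 to 2 mm of concentric, inside the taper's lead-in. Lowering along world vertical.

drive_tool([
  [[-0.2,0,0.67],[0,0,0]],
  [[-0.29,0,0.96],[0,0,0]],
  [[-0.29,0,0.96],[0,0,0]],
  [[-0.29,0,0.96],[0,0,0]],
  [[-0.29,0,0.96],[0,0,0]],
  [[-0.29,0,0.96],[0,0,0]],
  [[-0.23,0,0.76],[0,0,0]],
  [[-0.18,0,0.57],[0,0,0]],
  [[-0.12,0,0.38],[0,0,0]],
  [[0,0,0],[0,0,0]],
])

```text
clock: 21.45
position: [500.2, -269.4, 144.7]
ee_rot: [-0.149, 0.978, -0.022, -0.146]
contact_force: [-0.2, -0.1, -0.7]
gripper_width: 62.8
grasp_force: 65.7
```

```bash
python3 held.py 73
```

```text
clk 21.45 pos [ 500.2 -269.4  144.7] q [-0.1493  0.9776 -0.0218 -0.1465] F [-0.2 -0.1 -0.7] w 62.8 g 65.72246409969694
[-0.14  0.48 -0.16  0.13 -1.21 -1.19]
o [ 504.4 -268.    90.3] ax [ 0.002 -0.     1.   ] oT [-20.1  -0.   50.8]
rot to upright deg [ 0.05 -0.09  0.01]
shift cm [-0.49 -0.1   1.65]
down in tool [-0.293 -0.001  0.956]
```

drive_tool([
  [[-0.06,0,0.19],[0,0,0]],
  [[-0.06,0,0.19],[0,0,0]],
  [[-0.06,0,0.19],[0,0,0]],
  [[-0.06,0,0.19],[0,0,0]],
  [[0,0,0],[0,0,0]],
])

```text
clock: 21.95
position: [500.3, -269.3, 136.9]
ee_rot: [-0.149, 0.978, -0.022, -0.146]
contact_force: [-0.2, 0.4, -1.2]
gripper_width: 62.6
grasp_force: 65.7
```

drive_tool([
  [[-0.03,0,0.1],[0,0,0]],
  [[-0.03,0,0.1],[0,0,0]],
  [[-0.03,0,0.1],[0,0,0]],
  [[0,0,0],[0,0,0]],
])

```text
clock: 22.35
position: [500.4, -269.3, 133.9]
ee_rot: [-0.149, 0.978, -0.022, -0.146]
contact_force: [-0.1, 0.6, -1.5]
gripper_width: 62.8
grasp_force: 65.7
```

drive_tool([
  [[-0.03,0,0.1],[0,0,0]],
  [[-0.03,0,0.1],[0,0,0]],
  [[-0.03,0,0.1],[0,0,0]],
  [[0,0,0],[0,0,0]],
])

```text
clock: 22.75
position: [500.5, -269.4, 130.8]
ee_rot: [-0.149, 0.978, -0.022, -0.146]
contact_force: [0.5, 0.4, -0.2]
gripper_width: 62.9
grasp_force: 65.7
```

drive_tool([
  [[-0.03,0,0.1],[0,0,0]],
  [[0,0,0],[0,0,0]],
])

```text
clock: 22.95
position: [500.5, -269.3, 129.8]
ee_rot: [-0.149, 0.978, -0.022, -0.146]
contact_force: [0.8, -0.3, -0.5]
gripper_width: 62.8
grasp_force: 65.7
```

drive_tool([
  [[-0.03,0,0.1],[0,0,0]],
  [[0,0,0],[0,0,0]],
])

```text
clock: 23.15
position: [500.4, -269.4, 128.8]
ee_rot: [-0.149, 0.978, -0.022, -0.146]
contact_force: [0.3, 0.5, -0.9]
gripper_width: 62.9
grasp_force: 65.7
```

drive_tool([
  [[-0.03,0,0.1],[0,0,0]],
  [[0,0,0],[0,0,0]],
])

```text
clock: 23.35
position: [500.6, -269.4, 127.9]
ee_rot: [-0.149, 0.978, -0.022, -0.146]
contact_force: [0.5, -0.1, -0.5]
gripper_width: 63.0
grasp_force: 65.9
```

drive_tool([
  [[-0.015,0,0.05],[0,0,0]],
  [[0,0,0],[0,0,0]],
])

```text
clock: 23.55
position: [500.8, -269.4, 127.7]
ee_rot: [-0.149, 0.978, -0.022, -0.146]
contact_force: [1.2, 0.8, 1.8]
gripper_width: 63.0
grasp_force: 65.9
```

drive_tool([
  [[-0.015,0,0.05],[0,0,0]],
  [[0,0,0],[0,0,0]],
])

```text
clock: 23.75
position: [501.0, -269.4, 127.5]
ee_rot: [-0.15, 0.978, -0.022, -0.145]
contact_force: [1.4, 1.4, 4.8]
gripper_width: 63.0
grasp_force: 66.3
```

Contact came at the predicted height (origin about 73). Releasing and backing off along the tool axis.

drive_tool([
  [[0,0,0],[0,0,0]],
  [[0,0,0],[0,0,0]],
  [[0,0,0],[0,0,0]],
  [[0,0,0],[0,0,0]],
  [[0,0,0],[0,0,0]],
], claw=8.5)

```text
clock: 24.25
position: [500.2, -269.4, 126.6]
ee_rot: [-0.149, 0.978, -0.022, -0.146]
contact_force: [-0.5, -0.1, 0.1]
gripper_width: 85.1
grasp_force: 0.0
```

drive_tool([
  [[0,0,-0.5],[0,0,0]],
  [[0,0,-1],[0,0,0]],
  [[0,0,-2],[0,0,0]],
  [[0,0,-3],[0,0,0]],
  [[0,0,-3],[0,0,0]],
  [[0,0,-2],[0,0,0]],
  [[0,0,-1],[0,0,0]],
  [[0,0,0],[0,0,0]],
])

```text
clock: 25.05
position: [536.2, -258.5, 247.9]
ee_rot: [-0.149, 0.978, -0.023, -0.144]
contact_force: [0.5, -0.5, 0.2]
gripper_width: 85.0
grasp_force: 0.0
```

```bash
python3 - <<'E'
from bench import arm,get_image
from h import *
show(arm.read_state())
d=get_image("scene");cv2.imwrite("pics/end.png",d["img"][:,:,::-1]);s,w=wrist(arm,get_image)
g=cv2.cvtColor(d["img"],cv2.COLOR_RGB2GRAY)
# side edges down the stack
for z,r in((150,32),(130,32),(116,32),(100,32),(85,32),(66,32)):
    p=proj(d,circ([504.5,-269,z],[0,0,1.],r,0,360));i,j=p[:,0].argmin(),p[:,0].argmax()
    out=[]
    for k in(i,j):
        x,y=p[k];xx=np.arange(int(x)-4,int(x)+6);out.append((round(x,1),xx[0],g[int(round(y)),xx].tolist()))
    print(z,out)
# rim-ring score by height & shift
def score(d,z,dx,dy):
    gg=cv2.cvtColor(d["img"],cv2.COLOR_RGB2GRAY).astype(np.float32)
    def sm(r): 
        p=proj(d,circ([504.5+dx,-269+dy,z],[0,0,1.],r,0)).astype(np.float32);return cv2.remap(gg,p[:,0],p[:,1],1).mean()
    return sm(30.5)-.5*sm(34.5)-.5*sm(27)
for n,dd in(("scene",d),("wrist",w)):
    b=sorted(((score(dd,z,dx,dy),z,dx,dy) for z in range(146,174,2) for dx in range(-6,7,2) for dy in range(-6,7,2)),reverse=True)[:5];print(n,[tuple(map(float,np.round(q,1))) for q in b])
E
```

```text
clk 25.05 pos [ 536.2 -258.5  247.9] q [-0.1495  0.9779 -0.0225 -0.1445] F [ 0.5 -0.5  0.2] w 85.0 g 0.0
150 [(np.float64(229.4), np.int64(225), [36, 22, 20, 32, 77, 97, 103, 92, 102, 105]), (np.float64(251.9), np.int64(247), [208, 172, 117, 153, 217, 100, 29, 33, 38, 38])]
130 [(np.float64(229.8), np.int64(225), [43, 38, 34, 24, 34, 78, 93, 97, 102, 106]), (np.float64(252.0), np.int64(248), [106, 106, 99, 99, 73, 38, 36, 37, 31, 36])]
116 [(np.float64(230.0), np.int64(226), [36, 35, 39, 53, 90, 99, 93, 101, 101, 102]), (np.float64(252.1), np.int64(248), [94, 98, 113, 101, 65, 38, 38, 36, 39, 40])]
100 [(np.float64(230.3), np.int64(226), [35, 43, 38, 38, 70, 99, 103, 103, 101, 103]), (np.float64(252.2), np.int64(248), [98, 100, 99, 96, 60, 29, 40, 36, 35, 44])]
85 [(np.float64(230.5), np.int64(226), [44, 40, 38, 40, 55, 92, 97, 103, 99, 99]), (np.float64(252.2), np.int64(248), [98, 98, 94, 118, 154, 57, 30, 38, 43, 29])]
66 [(np.float64(230.9), np.int64(226), [42, 39, 35, 37, 45, 73, 94, 93, 100, 104]), (np.float64(252.3), np.int64(248), [102, 99, 99, 98, 88, 46, 34, 34, 37, 36])]
scene [(29.8, 154.0, -2.0, -2.0), (29.4, 160.0, 2.0, 2.0), (29.0, 164.0, 4.0, 6.0), (29.0, 152.0, -4.0, -4.0), (28.3, 150.0, -4.0, -6.0)]
wrist [(105.5, 156.0, 0.0, 0.0), (104.3, 154.0, 0.0, 0.0), (102.8, 158.0, 0.0, 0.0), (99.8, 152.0, 0.0, 0.0), (96.9, 160.0, 0.0, 0.0)]
```

The stack's edges run straight and the top rim is centred at z of about 156–158, the fully nested height, with the arm clear. Handing in.

```bash
python3 -c "
from bench import arm
print(arm.job_done())"
```

```text
the job is handed in; nothing more can be done
None
```

All three white pots are now in one upright stack on the coaster: both added pots met resistance at the expected height, and the top rim measured about 156–158 mm up (158 expected). I handed the job in at about 25 s, without separately checking that the other things on the desk stayed put.

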